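Hold the bench drill at the depth line

TASK

I want to set the depth stop of the bench drill. If its isolator switch is on, switch it off first, before the feed lever is moved. Then pull the spring-loaded feed lever down until the tip of the bit is level with the pencil line on the plinth that stands beside the bit, and finish while still holding the lever there, without letting go; leave both plinths and the things on the bench where they are.

Things in the scene. Friction and masses are not known exactly. Their poses are not given: they have to be found in the camera images.
- drill_head: Green head of a bench drill, clamped up to 18 mm higher on its column from start to start. Origin: mid-foot, at bench height when lowest (rises with the head). -x: front, away from the column; z up; -y: feed lever side. Casting and black belt cover: 75 mm before to 215 mm behind the origin, 50 mm to either side, 168 to 320 mm up. Foot: 300 x 200 x 25 mm.
- feed_axis (a point): Point on the feed lever's turning axis, in the plane in which the lever's ball moves: 120 mm to the -y side of the head's middle and 225 mm above the head's origin. Its axes are the head's; the lever turns about its y axis.
- feed_ball (a point): Centre of the black ball, 32 mm in diameter, at the free end of the feed lever. The lever is a 12 mm round steel bar that reaches 120 mm from the feed axis to the ball's centre. At rest it points to the front and up, 0.8 rad above level.
- feed_lever (a joint): Turn of the feed lever in rad: 0 at rest (0.8 rad above level), growing as the ball goes down at the front; 0.8 is level, 1.9 the end. A spring always turns it back: about 3 N at the ball at the start, about 6 N at 1.6 rad, and it flies up when let go. Every rad lowers the bit by 20 mm.
- bit_tip (a point): Tip (lowest point) of the 10 mm steel bit under the chuck, 30 mm in front of the head's origin and in its middle plane; at rest 70 mm above the head's origin. The bit shows 45 mm below the 36 mm chuck. It goes straight down as the feed lever is pulled. The spindle is not turning.
- isolator (a joint): Tilt of the isolator's toggle in rad: about -0.45 is off (it leans over the two red patches), about +0.45 is on (it leans over the two green patches). It is a heavy over-centre toggle: pushed past upright (about 1 N at the knob) it falls to the other end by itself. It starts either on or off.
- isolator_pivot (a point): Point on the toggle's hinge, 45 mm above the bench, in the middle of the isolator, a grey switch box 80 mm (x) by 105 mm (y) by 50 mm tall, screwed to the bench, with a screw lug to 71 mm from its middle at both y ends. Axes: x points from the red (off) side to the green (on) side, z up; the toggle swings in the x-z plane.
- isolator_tip (a point): Top of the isolator's toggle, 64 mm from its hinge: a 13 mm steel bar with a black knob 22 mm wide over its last 34 mm.
- plinth_dark_line (a point): Pencil line (black ring) round the dark round wooden plinth, 44 mm in diameter and 48 mm tall: point on the plinth's axis at the line's height, 30 mm above its underside (18 mm below its top).
- plinth_pale_line (a point): Pencil line (black ring) round the pale round wooden plinth, 44 mm in diameter and 54 mm tall: point on its axis at the line's height, 40 mm above its underside (14 mm below its top). One plinth, dark or pale, stands on the drill's foot, its axis 35 to 65 mm from the bit's; the other waits on a 25 mm thick board on the bench.
- mallet: Carver's wooden mallet lying on the bench, 228 mm long, head 74 mm thick; origin under the joint of head and handle, x towards the head. Leave alone.
- gouge: Carving gouge lying on the bench, 243 mm long, 26 mm thick; origin under the handle's front end, x towards the blade. Leave alone.
- figure: Small carved seated figure, 84 mm across and 176 mm tall, standing on the bench; origin under its middle. Leave alone.
There are look-alikes about, which are no part of the job. What is shaped like the part that bears isolator but yellow is not meant.

How it is judged (in metres and radians):
At the end, for the whole second after the job is handed in: The isolator is off (toggle below -0.3 rad); the tip of the bit is within 2.5 mm of the height of the pencil line of the plinth beside it (the one within 90 mm of the bit); the robot holds the feed lever (over 1 N) and the lever is still (under 0.08 rad/s); both plinths stand upright (((horizontal distance between bit_tip and plinth_dark_line below 0.09 m and z of bit_tip in the frame of plinth_dark_line between -0.0025 and 0.0025 m) or (horizontal distance between bit_tip and plinth_pale_line below 0.09 m and z of bit_tip in the frame of plinth_pale_line between -0.0025 and 0.0025 m)) and value of joint isolator below -0.3 rad and velocity of joint feed_lever between -0.08 and 0.08 rad/s and contact force between any of the fingers, the arm and drill_head above 1 N and angle between each of plinth_dark_line, plinth_pale_line's own z axis and vertical below 0.1 rad); the arm keeps its last pose, push and grip.
It fails at once if the feed lever is pulled (bit more than 3 mm down) while the isolator is on (value of joint feed_lever above 0.15 rad and value of joint isolator above 0 rad).
It fails at once if the dark plinth is shifted by more than 10 mm (distance of plinth_dark_line from where it was at the start of the episode above 0.01 m).
It fails at once if the pale plinth is shifted by more than 10 mm (distance of plinth_pale_line from where it was at the start of the episode above 0.01 m).
It fails at once if the mallet, gouge or figure is shifted by more than 20 mm (distance of any of mallet, gouge, figure from where it was at the start of the episode above 0.02 m).
It also fails if it takes over 58 s, if anything falls off the work surface, if the arm or the gripper's body presses on something with over 40 N, if the wrist force passes 120 N, or if a joint passes its speed limit or range.

ROBOT

A 6-joint arm with a two-finger parallel gripper is mounted at the origin on the work surface. World frame = base frame: x ahead of the robot, y to its left, z up, the work surface at z = 0. Lengths are in m, angles in degrees, forces in N, time in s.
With the tool pointing down it reaches from about 0.4 to 0.825 m from the base axis. Payload 7 kg.
Tool frame: the origin (TCP) lies at the very end of the fingers, on their centre line; the grasp point (between the pads) lies 19 mm behind it; z points along the fingers, y is the line along which they close (so a half turn about z gives the same grasp; the last joint's range is limited). The gripper opens to 88 mm and grips with 3 to 60 N. Pads are 19 mm wide; open, the fingers measure 130 mm over their backs; the gripper's body (78 mm by 193 mm) begins 47 mm behind the grasp point.
Start: joints at [82.626, 20.546, 0.682, 0, -70.136, -16.507], TCP at [0.273, 0.617, 0.227] pointing down, gripper open.
Joint ranges: [-176.03, 176.03], [-82.01, 121.73], [-58.28, 71.71], [-173.87, 95.51], [-174.79, -0.11], [-173.66, 173.66]. Speed limits (degrees/s): [136.94, 136.94, 172.46, 180, 180, 180].

INTERFACE

Orientations are given as [roll, pitch, yaw] about the fixed x, y, z axes, in that order (R = Rz(yaw) Ry(pitch) Rx(roll)).
In Python, from plant import ctrl gives the robot as it stands.
- The arm moves only by the tool carry_out, never from a script. Its argument "deltas" is a list that holds one entry, the list of rows, each a list of 5 numbers: the shift along the tool's x, y, z scaled (see below), then the turn about the tool's z scaled (see below), then the opening, from -1 (shut) to 1 (fully open). A call has 1 to 5 rows; each row is the pose to reach, as a shift and turn from the pose commanded when the call began, along the tool's axes at that moment, turning the shorter way round; what a row does not reach only later rows make up. The controller multiplies each number of a shift by 20 cm and each number of a turn by 2 pi rad. A row lasts 1/10 s, in which the tool goes at most 50 mm and 8.59 degrees, less where a joint would pass 70% of its speed; a pose out of reach is approached as far as the arm can. A call with a number of a shift or a turn outside -1 to 1 is refused whole. A call with a gripper value outside its range is refused whole. The fingers move at their own pace and stop on an object; the grip force is fixed at half the most. Time passes only in rows, so rows that repeat a pose let the fingers close. It gives the time, the measured TCP pose, the force, the opening and the grip force at its end, in the units of the state.
- ctrl.get_obs(): the state, without advancing time (a new reading comes with each control period).
- ctrl.snapshot(name): name is "side" or "top"; returns a dict with "color" (480x640x3 uint8, red, green, blue), "camera_matrix" (3x3 intrinsics, pixels), "k1" (the pictures are not rectified: a ray, as slopes to the right and down, at radius r is drawn at 1 + k1 r^2 times it, then the intrinsics apply), "R" (3x3) and "t" (3): a world point X has camera coordinates R X + t. Camera axes: x right, y down, z forward; pixel columns grow to the right and rows downward; lengths in m; the calibration is good to about 2 mm. A picture is of the moment at which its call begins. There is no depth.
- ctrl.close_job(): hands the job in; it is judged then, once.
Trained networks look in a picture, given as the dict that the camera call returned (one of the last four; its "shot" number tells which), for a name from the list of things; names that differ only in an ending like _2 or _b are one class to them, and where a whole thing is asked for, a point or a joint stands for the part that bears it (a point fixed in the world has none). Each returns a list of dicts, best first, with "p" (0 to 1); they miss things now and then, are a little off and sometimes report something else, mostly with a low value. They report only what shows in the picture. A call takes as long as a camera call. They do not tell look-alikes from the thing itself.
- ctrl.search_frame(picture, name): "centre" ([column, row] in pixels, amid what is visible of it).
- ctrl.silhouettes(picture, name): "mask" (480x640 bool, what is visible of it) and "centre" ([column, row] in pixels, amid what is visible of it).
- ctrl.spot_point(picture, name): "centre" ([column, row] in pixels: a listed point, or the origin of a listed thing).
The state is a dict: "clock": time; "joint_pos": joint angles; "qvel": joint speeds; "tau": joint torques, N m; "tool_pos": TCP position; "orientation": TCP orientation; "force": force on the tool from outside, world axes, zero at the start; "moment": the same for the moment, N m; "opening": finger opening in m; "gripper_force": force on a finger pad.
Only numpy, scipy, OpenCV 4.12 (cv2) and the standard library are available. Lean on these libraries where they do the work, as an engineer would, in place of code of your own. Each camera call takes 0.05 s, during which the arm holds its last target. There are 200 camera calls.

## Working session

There is one attempt and no reset: what is moved stays moved. The work goes in short steps, Python scripts to look and compute and a tool call to move; the robot and the scene stay as the last step left them, time stands still between calls to the robot, and variables do not carry over. Pictures are saved under pics/ and viewed, at most 10 in all, crops included, and the job is handed in when it is done.

Besides the shell and the picture viewer there is one more tool, called after "Request:" as name(argument=value, ...) on one line, values as JSON. carry_out: Moves the arm, as the interface text tells. Its arguments: {"type":"object","properties":{"deltas":{"type":"array"}},"required":["deltas"]}

```bash
mkdir -p pics; ls
cat > h.py <<'E'
import numpy as np, cv2
from plant import ctrl
from scipy.optimize import least_squares
def proj(s,X):
    c=s["R"]@np.asarray(X,float)+np.asarray(s["t"]).ravel(); u=c[:2]/c[2]; u=u*(1+s["k1"]*(u@u))
    K=np.asarray(s["camera_matrix"]); return K[:2,:2]@u+K[:2,2]
def tri(obs):
    f=lambda X: np.concatenate([proj(s,X)-p for s,p in obs])
    r=least_squares(f,[0.5,0,0.1]); return r.x, np.abs(r.fun).max()
def onz(s,p,z):
    r=least_squares(lambda q: proj(s,[q[0],q[1],z])-p,[0.5,0.]); return r.x
E
python3 - <<'E'
from h import *
o=ctrl.get_obs(); print({k:np.round(v,3) for k,v in o.items()})
S={}
for n in("side","top"):
    s=ctrl.snapshot(n);S[n]=s;cv2.imwrite(f"pics/{n}0.png",s["color"][:,:,::-1])
    print(n,"cam",np.round(-s["R"].T@np.ravel(s["t"]),3))
for nm in["drill_head","feed_axis","feed_ball","bit_tip","isolator_pivot","isolator_tip","plinth_dark_line","plinth_pale_line","mallet","gouge","figure"]:
    for n in S: print(nm,n,[(np.round(d["centre"]).tolist(),round(d["p"],2)) for d in ctrl.spot_point(S[n],nm)[:3]])
E
```

```text
pics
{'clock': np.float64(0.0), 'joint_pos': array([ 8.2626e+01,  2.0592e+01,  6.3200e-01, -2.1000e-02, -7.0136e+01,
       -1.6508e+01]), 'qvel': array([ 0.054, -0.129, -0.07 ,  0.01 , -0.008, -0.008]), 'tau': array([ 0.0000e+00, -5.8272e+01,  2.9305e+01,  6.9970e+00,  7.0000e-03,
       -0.0000e+00]), 'tool_pos': array([0.273, 0.617, 0.226]), 'orientation': array([ 1.79903e+02, -8.00000e-03, -2.38890e+01]), 'force': array([-0.22 , -0.112,  0.644]), 'moment': array([-0.02 , -0.025, -0.015]), 'gripper_force': np.float64(0.0), 'opening': np.float64(0.087)}
side cam [ 0.922 -0.747  1.26 ]
top cam [0.344 0.014 1.469]
drill_head side []
drill_head top []
feed_axis side [([278.0, 268.0], 0.94)]
feed_axis top [([352.0, 245.0], 0.61)]
feed_ball side [([283.0, 216.0], 0.66)]
feed_ball top [([326.0, 251.0], 0.79)]
bit_tip side []
bit_tip top []
isolator_pivot side [([331.0, 210.0], 0.95), ([270.0, 239.0], 0.9)]
isolator_pivot top [([237.0, 269.0], 0.82), ([290.0, 298.0], 0.72)]
isolator_tip side [([324.0, 189.0], 0.71), ([269.0, 224.0], 0.53), ([414.0, 218.0], 0.25)]
isolator_tip top [([231.0, 278.0], 0.63), ([288.0, 298.0], 0.59)]
plinth_dark_line side [([412.0, 220.0], 0.7)]
plinth_dark_line top [([216.0, 203.0], 0.69)]
plinth_pale_line side [([351.0, 289.0], 0.64)]
plinth_pale_line top [([309.0, 215.0], 0.62)]
mallet side [([208.0, 352.0], 0.73)]
mallet top [([392.0, 292.0], 0.72)]
gouge side [([396.0, 185.0], 0.75), ([324.0, 191.0], 0.67)]
gouge top [([172.0, 236.0], 0.68), ([309.0, 216.0], 0.52)]
figure side [([212.0, 453.0], 0.87), ([396.0, 184.0], 0.19)]
figure top [([447.0, 241.0], 0.83)]
```

Run:
```python
from h import *
for n in("side","top"):
    im=cv2.imread(f"pics/{n}0.png")
    c=im[140:480,130:530] if n=="side" else im[140:360,130:490]
    k=2 if n=="side" else 2.2
    c=cv2.resize(c,None,fx=k if n!="side" else 1.75,fy=k if n!="side" else 1.75,interpolation=cv2.INTER_CUBIC); print(c.shape)
    cv2.imwrite(f"pics/{n}0c.png",c)
S={n:ctrl.snapshot(n) for n in("side","top")}
g=lambda nm,a,b:print(nm,*[np.round(x,4) for x in tri([(S["side"],a),(S["top"],b)])])
P=lambda n,nm,i=0:ctrl.spot_point(S[n],nm)[i]["centre"]
for nm in["feed_axis","feed_ball","plinth_dark_line","plinth_pale_line","mallet","figure"]:
    g(nm,P("side",nm),P("top",nm))
for nm in ["isolator_pivot","isolator_tip"]:
  for i in(0,1):
    for n in S:
      p=P(n,nm,i);print(nm,n,np.round(p),onz(S[n],p,.045 if "pivot" in nm else .1027))
```

```text
(595, 700, 3)
(484, 792, 3)
feed_axis [ 0.5    -0.1132  0.2228] 1.647
feed_ball [ 0.4715 -0.0385  0.3124] 0.4801
plinth_dark_line [0.664  0.3194 0.0446] 2.6733
plinth_pale_line [ 0.5274 -0.0403  0.1712] 24.4805
mallet [ 0.3782 -0.2703  0.0025] 0.5508Traceback (most recent call last):
  File "<stdin>", line 12, in <module>
  File "<stdin>", line 10, in <lambda>
IndexError: list index out of range
```

View pics/side0c.png

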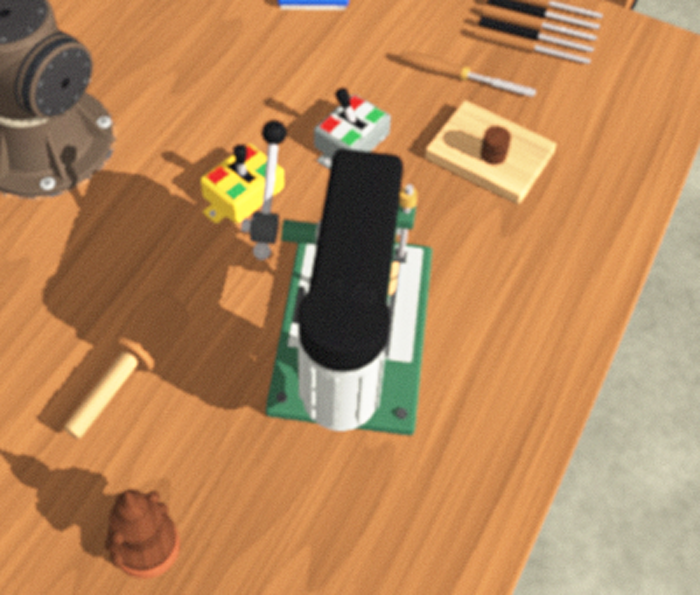

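View pics/top0c.png

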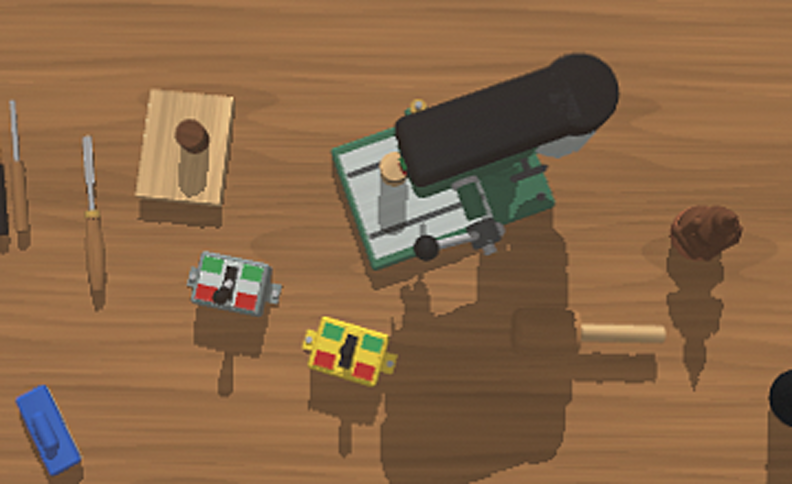

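The side picture shows the drill with its lever ball at about crop (274,131). The grey isolator is at (350,120) and a yellow look-alike at (240,180). The dark plinth stands on the board at (495,145). In the top picture the pale plinth (393,168) is on the drill's foot.

The two candidates are grey at top pixel (237,269) and yellow at (290,298). The grey one is meant, since yellow is ruled out. Next I'll confirm which way its toggle leans, both in a crop and by triangulation.

Run:
```python
from h import *
S={n:ctrl.snapshot(n) for n in("side","top")}
P=lambda n,nm,i=0:np.array(ctrl.spot_point(S[n],nm)[i]["centre"])
near=lambda n,nm,q:min((np.array(d["centre"]) for d in ctrl.spot_point(S[n],nm)),key=lambda c:np.hypot(*(c-q)))
for lab,a,b in(("grey",(331,205),(235,272)),("yellow",(270,232),(290,298))):
  for nm in("isolator_pivot","isolator_tip"):
    p,q=near("side",nm,a),near("top",nm,b); print(lab,nm,p.round(),q.round(),*[np.round(x,4) for x in tri([(S["side"],p),(S["top"],q)])])
for nm in["feed_axis","feed_ball"]:
    print(nm,*[np.round(x,4) for x in tri([(S[n],P(n,nm)) for n in S])])
print("pale line top z=.065",onz(S["top"],P("top","plinth_pale_line"),.065))
a=cv2.resize(S["side"]["color"][170:260,290:380],(400,400),interpolation=3);b=cv2.resize(S["top"]["color"][235:305,205:275],(400,400),interpolation=3)
cv2.imwrite("pics/iso.png",np.hstack([a,b])[:,:,::-1])
```

```text
grey isolator_pivot [332. 209.] [236. 267.] [0.4477 0.243  0.0514] 0.7422
grey isolator_tip [326. 193.] [228. 279.] [0.4128 0.268  0.0763] 2.0169
yellow isolator_pivot [270. 238.] [287. 300.] [0.346  0.0772 0.0413] 0.7944
yellow isolator_tip [270. 223.] [288. 302.] [0.3453 0.0747 0.1036] 3.0672
feed_axis [ 0.5005 -0.111   0.2221] 1.613
feed_ball [ 0.4728 -0.0366  0.3154] 1.6487
pale line top z=.065 [0.61045605 0.00610833]
```

View pics/iso.png

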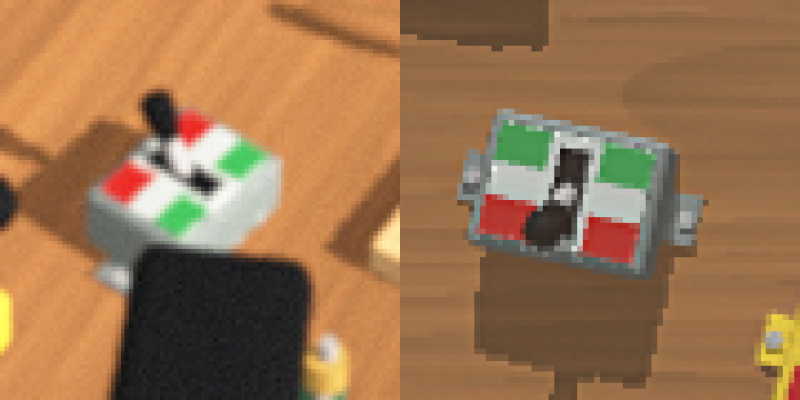

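The knob at left-crop (160,110) and right-crop (550,225) leans over the red patches. The triangulated tip is also 35 mm towards the red side, so the grey isolator is already off.

The pale plinth is the one beside the bit, so the line is at 65 mm. I'll press the ball from above with closed fingers, with the long side of the gripper along the head so that it clears the casting.

Request:
carry_out(deltas=[[[0.5,0.6,-0.8,-0.12,-1],[0.5,0.6,-0.8,-0.12,-1],[0.5,0.6,-0.8,-0.12,-1],[0.5,0.6,-0.8,-0.12,-1],[0.5,0.6,-0.8,-0.12,-1]]])

```text
clock: 3.15
tool_pos: [0.3173, 0.4652, 0.3913]
orientation: [-179.8, -0.2, 19.4]
force: [-0.2, -0.1, 0.1]
opening: 0.0531
gripper_force: 0.0
```

Request:
carry_out(deltas=[[[0,1,0,0,-1],[0,1,0,0,-1],[0,1,0,0,-1],[0,1,0,0,-1],[0,1,0,0,-1]]])

```text
clock: 3.65
tool_pos: [0.3824, 0.2736, 0.388]
orientation: [-179.9, -0.1, 18.9]
force: [0.6, 0.4, 0.3]
opening: 0.0131
gripper_force: 0.0
```

Request:
carry_out(deltas=[[[0,1,0,0,-1],[0,1,0,0,-1],[0,1,0,0,-1],[0,1,0,0,-1],[0,1,0,0,-1]]])

```text
clock: 4.15
tool_pos: [0.4479, 0.0845, 0.3869]
orientation: [180.0, -0.0, 18.8]
force: [0.0, -0.1, 0.0]
opening: 0.0007
gripper_force: 0.0
```

Request:
carry_out(deltas=[[[-0.1,0.6,0,0,-1],[-0.1,0.6,0,0,-1],[-0.1,0.6,0,0,-1],[-0.1,0.6,0,0,-1],[-0.1,0.6,0,0,-1]]])

```text
clock: 4.65
tool_pos: [0.4674, -0.0309, 0.3864]
orientation: [-180.0, 0.0, 19.0]
force: [-0.2, 0.6, 0.6]
opening: 0.0008
gripper_force: 0.0
```

Request:
carry_out(deltas=[[[0.01,0.04,0,0,-1],[0.01,0.04,0.2,0,-1],[0.01,0.04,0.22,0,-1],[0.01,0.04,0.22,0,-1]]])

```text
clock: 5.05
tool_pos: [0.4715, -0.0376, 0.3423]
orientation: [180.0, 0.1, 19.2]
force: [0.9, 0.5, 0.9]
opening: -0.0
gripper_force: 0.0
```

Run:
```python
from h import *
s=ctrl.snapshot("side"); t=ctrl.snapshot("top"); o=ctrl.get_obs()
print(o["tool_pos"],o["force"],proj(s,o["tool_pos"]),proj(t,o["tool_pos"]))
a=cv2.resize(s["color"][180:280,230:330],(400,400),interpolation=3);b=cv2.resize(t["color"][200:300,280:380],(400,400),interpolation=3)
cv2.imwrite("pics/ball.png",np.hstack([a,b])[:,:,::-1])
```

```text
[ 0.47252604 -0.03753946  0.34406895] [-0.46980705 -0.57682724  0.7390575 ] [284.4276125  206.31994093] [326.13001083 250.0547505 ]
```

View pics/ball.png

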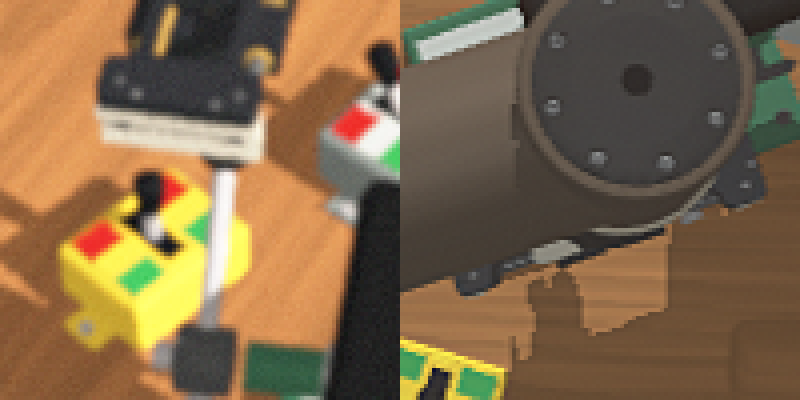

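The view is mostly blocked by the gripper body. The closed fingers are right over the ball, with the TCP about 14 mm above the ball's expected top. I'll probe downwards now.

Request:
carry_out(deltas=[[[0,0,0.03,0,-1],[0,0,0.04,0,-1],[0,0,0.04,0,-1],[0,0,0.04,0,-1]]])

```text
clock: 5.55
tool_pos: [0.4719, -0.0379, 0.3348]
orientation: [180.0, -0.0, 19.1]
force: [-0.7, -0.3, -1.0]
opening: 0.0
gripper_force: 0.0
```

Request:
carry_out(deltas=[[[0,0,0.01,0,-1],[0,0,0.01,0,-1],[0,0,0.01,0,-1]]])

```text
clock: 5.85
tool_pos: [0.4718, -0.0379, 0.3325]
orientation: [-180.0, 0.0, 19.1]
force: [-0.7, -0.1, 0.1]
opening: 0.0007
gripper_force: 0.0
```

Request:
carry_out(deltas=[[[0,0,0.01,0,-1],[0,0,0.01,0,-1],[0,0,0.01,0,-1]]])

```text
clock: 6.15
tool_pos: [0.4718, -0.0379, 0.3305]
orientation: [180.0, 0.0, 19.1]
force: [-0.7, 0.1, 0.3]
opening: 0.0006
gripper_force: 0.0
```

Request:
carry_out(deltas=[[[0,0,0.01,0,-1],[0,0,0.01,0,-1],[0,0,0.01,0,-1]]])

```text
clock: 6.45
tool_pos: [0.4718, -0.0379, 0.3285]
orientation: [180.0, 0.0, 19.1]
force: [1.3, -0.5, -0.4]
opening: 0.0004
gripper_force: 0.0
```

Request:
carry_out(deltas=[[[0,0,0.01,0,-1],[0,0,0.01,0,-1],[0,0,0.01,0,-1]]])

```text
clock: 6.75
tool_pos: [0.4721, -0.0379, 0.3271]
orientation: [180.0, -0.1, 19.1]
force: [-1.0, 1.4, 4.9]
opening: 0.0002
gripper_force: 2.2
```

Request:
carry_out(deltas=[[[0,0,0.01,0,-1],[0,0,0.01,0,-1],[0,0,0.01,0,-1]]])

```text
clock: 7.05
tool_pos: [0.4719, -0.0372, 0.3261]
orientation: [-180.0, -0.1, 19.1]
force: [-5.8, 4.9, 12.3]
opening: 0.0002
gripper_force: 6.3
```

Contact is at z ≈ 0.3275, which puts the ball's centre at 0.3115 and the head rise at about 0.4 mm. The images agree (0 ± 3 mm).

For a tip height of 65 mm the lever angle is q ≈ 0.27, so the ball top must be at z ≈ 0.302. I'll follow the arc there: 20 mm to the front, 25 mm down.

Request:
carry_out(deltas=[[[0,-0.02,0.012,0,-1],[0,-0.037,0.027,0,-1],[0,-0.055,0.048,0,-1],[0,-0.07,0.07,0,-1],[0,-0.07,0.07,0,-1]]])

```text
clock: 7.55
tool_pos: [0.467, -0.0234, 0.3113]
orientation: [-179.9, -0.1, 19.1]
force: [-6.0, 6.9, 11.5]
opening: 0.0006
gripper_force: 5.4
```

Request:
carry_out(deltas=[[[0,-0.015,0.022,0,-1],[0,-0.03,0.045,0,-1],[0,-0.03,0.045,0,-1],[0,-0.03,0.045,0,-1],[0,-0.03,0.045,0,-1]]])

```text
clock: 8.05
tool_pos: [0.4656, -0.018, 0.3025]
orientation: [-179.9, -0.1, 19.1]
force: [-3.6, 5.7, 8.3]
opening: 0.0004
gripper_force: 4.2
```

Request:
carry_out(deltas=[[[0,-0.005,0.005,0,-1],[0,-0.005,0.005,0,-1],[0,-0.005,0.005,0,-1],[0,-0.005,0.005,0,-1],[0,-0.005,0.005,0,-1]]])

```text
clock: 8.55
tool_pos: [0.4653, -0.0172, 0.3014]
orientation: [-179.9, -0.1, 19.1]
force: [-2.5, 4.6, 8.2]
opening: 0.0004
gripper_force: 3.9
```

Run:
```python
from h import *
s=ctrl.snapshot("side"); t=ctrl.snapshot("top"); o=ctrl.get_obs()
print(o["tool_pos"],o["force"],o["clock"])
for z in(.240,):pass
for n,im in(("feed_ball",s),("feed_axis",s),("bit_tip",s),("isolator_tip",t),("isolator_pivot",t),("feed_ball",t)): print(n,[(np.round(d["centre"],1),round(d["p"],2)) for d in ctrl.spot_point(im,n)[:2]])
A=np.array([.5003,-.112,.2254]);f=np.array([-.345,.939,0])
for q in(0,.2,.27,.35,.5): print(q,proj(s,A+.12*(np.cos(.8-q)*f+np.sin(.8-q)*np.array([0,0,1]))).round(1))
a=cv2.resize(s["color"][180:280,230:330],(500,500),interpolation=3)
cv2.imwrite("pics/end.png",a[:,:,::-1])
```

```text
[ 0.46532965 -0.01723927  0.301439  ] [-2.98963413  5.21255881  7.3726998 ] 8.65
feed_ball [(array([289.1, 216.2]), 0.64)]
feed_axis [(array([279.9, 271.2]), 0.64)]
bit_tip []
isolator_tip [(array([288.3, 296.7]), 0.46)]
isolator_pivot [(array([288.1, 299.5]), 0.69)]
feed_ball []
0 [285.4 215.1]
0.2 [286.8 215.5]
0.27 [287.3 216.1]
0.35 [287.7 217.1]
0.5 [288.4 219.8]
```

View pics/end.png

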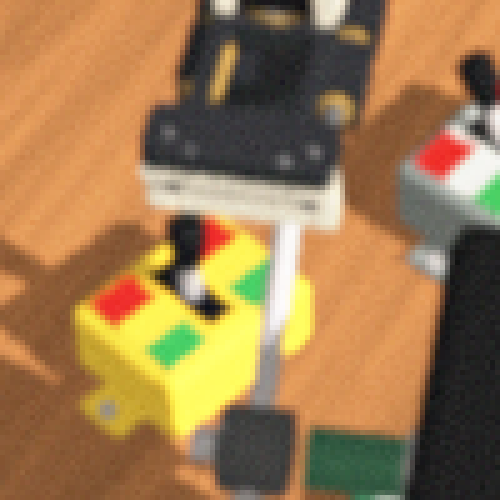

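The picture shows the fingers holding the ball down at about (285,215), with the lever following and the grey toggle still over red. The hold is steady at 7–8 N and z = 0.3014, so I'm handing in.

```bash
python3 -c "
from plant import ctrl
print(ctrl.close_job())"
```

```text
the job is handed in; nothing more can be done
None
```

I handed the job in with the closed fingers still pressing the feed lever down (about 7–8 N) and the bit tip at the pale plinth's line by calculation. I couldn't see the tip directly, and the hand-in returned no verdict. The grey isolator was already off, so I left it alone; I touched nothing but the lever.

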